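# Click the tube reader into place in front of the steel-flanged column

### The arm

A 6-joint arm with a two-finger parallel gripper is mounted at the origin on the work surface. World frame = base frame: x ahead of the robot, y to its left, z up, the work surface at z = 0. Lengths are in mm, angles in rad, forces in N, time in s.
With the tool pointing down it reaches from about 300 to 775 mm from the base axis. Payload 14.6 kg.
Tool frame: the origin (TCP) lies on the centre line of the jaws, within the pads' length; the fingertips stand manip.finger_overhang ahead of it and the grasp point (between the pads) lies 11 mm behind it (manip.finger_overhang is the distance from the TCP to the fingertips, in mm); y points along the fingers, x is the direction in which the jaws open and shut, and the axes are right-handed (so a half turn about y gives the same grasp; the last joint's range is limited). The gripper opens to 94 mm and grips with 3 to 60 N. Pads are 16 mm wide; open, the fingers measure 119 mm over their backs; the gripper's body (75 mm by 177 mm) begins 78 mm behind the grasp point.
Start: joints at [-1.414, 0.3, 1.521, -0, 1.321, -0.067], TCP at [122.059, -536.275, 213.446] pointing down, gripper open.
Joint ranges: [-3.03, 3.03], [-0.79, 2.21], [0.23, 2.52], [-1.04, 4.18], [0, 3.07], [-2.55, 2.55]. Speed limits (rad/s): [2.22, 2.22, 2.57, 3.14, 3.14, 3.14].

### API

Orientations are given as [roll, pitch, yaw] about the fixed x, y, z axes, in that order (R = Rz(yaw) Ry(pitch) Rx(roll)).
In Python, from cell import monitor, viewer, ticket, manip gives the robot as it stands.
- The arm moves only by the shell command python3 -m jog 'ROWS' [FORCE]. ROWS is JSON, a list of rows, each an object of numbers: "grip": the finger opening in cm, from 0 to 9.4; "dx", "dy", "dz": the shift along the tool's x, y, z in cm; "spin": the turn about the tool's y in degrees. In form: [{"grip": .., "dx": .., "dy": .., "dz": .., "spin": ..}, ...]. A call has 1 to 20 rows; each row is the pose to reach, as a shift and turn from the pose commanded when the call began, along the tool's axes at that moment; what a row does not reach only later rows make up. A row lasts 1/8 s, in which the tool goes at most 62.5 mm and 10.7 degrees, less where a joint would pass 70% of its speed; a pose out of reach is approached as far as the arm can. A call with a gripper value outside its range is refused whole. The fingers move at their own pace and stop on an object; FORCE is the grip in N (left out, the last holds). Time passes only in rows, so rows that repeat a pose let the fingers close. It gives the time, the measured TCP pose, the force and the opening at its end, in the units of the state.
- monitor.read_state(): the state, without advancing time (a new reading comes with each control period).
- viewer.camera(name): name is "scene" or "top" or "wrist"; returns a dict with "color" (420x560x3 uint8, red, green, blue), "vertical_fov" (degrees; the focal length in pixels is half the picture's height over the tangent of half this angle, whatever the lens; pixels are square), "cx", "cy" (the principal point, pixels), "k1" (the pictures are not rectified: a ray, as slopes to the right and down, at radius r is drawn at 1 + k1 r^2 times it, then the intrinsics apply), "rvec" (rotation vector, rad) and "tvec" (3), from world to camera coordinates, as OpenCV has them. Camera axes: x right, y down, z forward; pixel columns grow to the right and rows downward; lengths in mm; the calibration is good to about 2 mm. A picture is of the moment at which its call begins. There is no depth.
- ticket.sign_off(): hands the job in, once; it reports no verdict.
The state is a dict: "clock": time; "joints": joint angles; "qd": joint speeds; "effort": joint torques, N m; "eef_pos": TCP position; "eef_rot": TCP orientation; "wrist_force": force on the tool from outside, world axes, zero at the start; "moment": the same for the moment, N m; "finger_gap": finger opening in mm.
Only numpy, scipy, OpenCV 4.12 (cv2) and the standard library are available. Lean on these libraries where they do the work, as an engineer would, in place of code of your own. Each camera call takes 0.05 s, during which the arm holds its last target. There are 200 camera calls.

### The job

Push the grey optical reader along its rail until it clicks into the catch in front of the one drying column that has the steel flange and the upright steel nipple, without running on past that catch; pushing it through another column's catch on the way is fine. Only push it from the side with the outside of the fingers: do not pinch it or lift it off its shoe, leave the other things on the desk where they are, and finish with the hand clear.

Things in the scene. Friction and masses are not known exactly. Their poses are not given: they have to be found in the camera images.
- cradle: Black base plate 260 x 370 x 10 mm fixed to the desk; an aluminium rail runs along its own y. Origin: at desk level under the reader's line of travel, midway between the end stops (y = -176, +176 mm, 28 mm high). Own z up, x away from the columns. Three columns lie on its -x part, near y = -95, 0, +95 mm (each up to 8 mm off), in any order. The reader starts between the -y and the middle column.
- column_steel: The column to read: a lying clear tube 50 mm across, 125 mm long, along its own x, with a flat steel flange 64 mm across at the -x end and a steel collar with an upright nipple on top (112 mm above the desk). The other two have a ribbed black screw cap instead, no nipple, 81 mm high. Origin: at desk level on the reader's line of travel, at the middle of this column's catch; axes as the cradle's.
- catch (a point): Middle of the steel-flanged column's catch, 18 mm above the desk, 27 mm in -x from that column's origin: two low steel cross ridges 6.5 mm either side of it along y. The reader's hidden spring plunger starts to climb 14 mm before the middle; once over the first ridge (6.5 mm before) the reader snaps to the middle by itself and is held there. Every column has the same catch.
- reader_aim (a point): Centre of the reader on its line of travel, 62 mm above the desk. The reader is a grey box, screen on top, lens barrel towards the columns: 56 mm wide along the rail (side faces 28 mm either side of this point in the cradle's y), 95 mm across it (35 mm in -x to 60 mm in +x), top 90 mm above the desk. It is in the catch when this point has the y of catch in the cradle's frame.
- shoe (a joint): Position of the reader's shoe along the rail, m, growing to the cradle's +y; 0 is 47.5 mm on the -y side of the cradle's origin; travel -0.098 to +0.193. Reader and shoe weigh about 0.5 kg. Sliding takes under 1 N, climbing into a catch about 6 to 7 N, then the force drops almost to nothing; pushing on out of a catch takes about 5 N.
- reader (a joint): How far the reader has been lifted off its shoe, m; 0 when seated, and it should stay so (only its weight keeps it down).
- reader_right: Side plate of the reader on the cradle's -y side, 90 mm across the rail, 4 mm thick, from 36 to 88 mm above the desk: push here to move the reader to +y. Origin 34 mm above the desk, 26 mm in -y from the reader's centre.
- reader_left: Side plate of the reader on the cradle's +y side, the same size: push here to move the reader to -y. Origin 34 mm above the desk, 26 mm in +y from the reader's centre. Touching both side plates at once counts as pinching.
- spare_cap: Bystander: small black cap, 36 mm across, 18 mm high, standing on the plate between two columns.
- nipple: Bystander: loose brass nipple, 24 mm across, 28 mm high, standing on the plate between two columns.
- bead_jar: Bystander: jar, 68 mm across, 85 mm high, on the desk beyond the rail; origin at its foot.
- mug: Bystander: white mug, 76 mm across, 85 mm high, on the desk beyond the rail; origin at its foot.
- wrench: Bystander: steel wrench lying flat on the desk beyond the rail.
- marker: Bystander: white marker pen, 14 mm thick, lying on the desk past the -y end of the rail.
- carton: Bystander: cardboard carton, 60 x 90 x 45 mm, on the desk past the +y end of the rail.

How it is judged (in metres and radians):
On the way:
1. the reader has dropped into the catch of the steel-flanged column (y of reader_aim in the frame of column_steel between -0.003 and 0.003 m), for 0.2 s.
At the end, for the whole second after the job is handed in: The reader stands still in the catch of the steel-flanged column (within 3 mm of its middle along the rail), seated on its shoe (lifted less than 3 mm) (all of step 1 and value of joint reader below 0.003 m and velocity of joint shoe between -0.01 and 0.01 m/s); the robot touches nothing.
It fails at once if the reader ran on over the far ridge of the right catch (more than 10 mm past its middle) ((y of column_steel in the frame of cradle below -0.0475 m and y of reader_aim in the frame of column_steel below -0.01 m) or (y of column_steel in the frame of cradle above -0.0475 m and y of reader_aim in the frame of column_steel above 0.01 m)).
It fails at once if the reader was lifted more than 8 mm off its shoe (value of joint reader above 0.008 m).
It fails at once if the reader was pinched (fingers on both side plates at once) (contact force between the fingers and reader_left above 0.7 N and contact force between the fingers and reader_right above 0.7 N).
It fails at once if a bystander was moved more than 25 mm (distance of any of spare_cap, nipple, bead_jar, mug, wrench, marker, carton from where it was at the start of the episode above 0.025 m).
It also fails if it takes over 48 s, if anything falls off the work surface, if the arm or the gripper's body presses on something with over 40 N, if the wrist force passes 120 N, or if a joint passes its speed limit or range.

## Working session

There is one attempt and no reset: what is moved stays moved. The work goes in short steps, Python scripts to look and compute and a shell command to move; the robot and the scene stay as the last step left them, time stands still between calls to the robot, and variables do not carry over. Pictures are saved under pics/ and viewed, about 8 in all and at most 12, crops included, and the job is handed in when it is done.

```bash
ls; mkdir -p pics
cat > h.py <<'E'
import numpy as np,cv2
from cell import monitor,viewer,ticket,manip
def snap(n,f):
    c=viewer.camera(n); cv2.imwrite(f'pics/{f}.png',c['color'][:,:,::-1]); np.save(f'pics/{f}.npy',c,allow_pickle=True); return c
def load(f): return np.load(f'pics/{f}.npy',allow_pickle=True).item()
def ray(c,u,v):
    f=210/np.tan(np.radians(c['vertical_fov'])/2)
    K=np.array([[f,0,c['cx']],[0,f,c['cy']],[0,0,1.]])
    p=cv2.undistortPoints(np.array([[[u,v]]],float),K,np.array([c['k1'],0,0,0.]))[0,0]
    R=cv2.Rodrigues(np.array(c['rvec'],float))[0]; t=np.array(c['tvec'],float).ravel()
    return -R.T@t, R.T@np.array([p[0],p[1],1])
def pt(c,u,v,z):
    o,d=ray(c,u,v); return (o+d*(z-o[2])/d[2]).round(1)
def proj(c,P):
    R=cv2.Rodrigues(np.array(c['rvec'],float))[0]; q=R@np.array(P,float)+np.array(c['tvec']).ravel()
    x=q[:2]/q[2]; x=x*(1+c['k1']*(x@x)); f=210/np.tan(np.radians(c['vertical_fov'])/2)
    return (x*f+[c['cx'],c['cy']]).round(1)
E
python3 - <<'E'
from h import *
print(monitor.read_state()); print(manip.finger_overhang)
for n in('top','scene'):
    c=snap(n,n+'0'); print({k:v for k,v in c.items() if k!='color'})
E
```

```text
pics
{'clock': 0.0, 'joints': array([-1.41363655e+00,  3.00462678e-01,  1.52157350e+00, -2.76128922e-05,
        1.32067422e+00, -6.66120062e-02]), 'qd': array([-7.28985062e-04,  3.01035119e-04, -1.23676752e-03,  2.86420186e-05,
        5.56020901e-04,  5.60368625e-04]), 'effort': array([-6.63522642e-04, -5.31802976e+01, -3.52734804e+01,  7.07993726e-02,
        2.44285958e-02, -4.75404659e-05]), 'eef_pos': array([ 121.99540999, -536.04879151,  212.89414675]), 'eef_rot': array([-1.57074861e+00,  1.11704382e-03, -1.34701766e+00]), 'wrist_force': array([ 0.47234267,  0.14327268, -0.34690332]), 'moment': array([-0.00579191,  0.00262802,  0.04405369]), 'finger_gap': 93.96652309576928}
8.0
{'vertical_fov': 43.21250278787289, 'cx': 285.78749501695626, 'cy': 209.42713291081978, 'k1': 0.004331613598786075, 'rvec': array([ 2.17357853, -2.11676444,  0.15251171]), 'tvec': array([  31.75640963,  599.17304261, 1296.49182578])}
{'vertical_fov': 47.049677873403105, 'cx': 287.4318772555752, 'cy': 206.5150223385232, 'k1': 0.02368172300821723, 'rvec': array([ 0.98263878,  2.54143717, -0.96428674]), 'tvec': array([ 415.1037948 , -262.4353978 , 1623.00410352])}
```

View pics/top0.png

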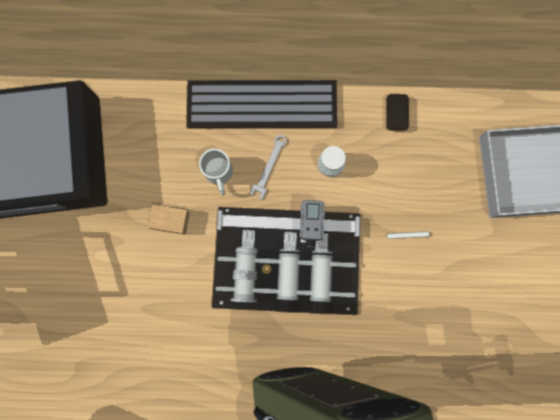

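View pics/scene0.png

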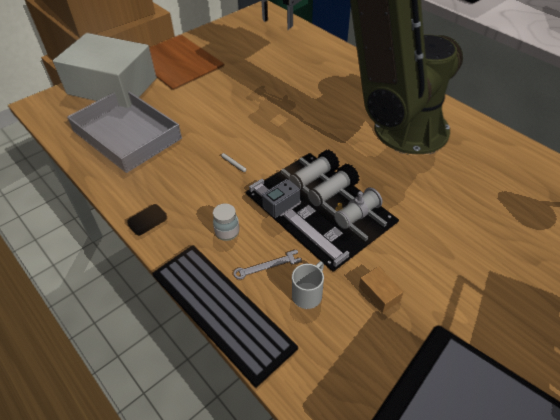

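The top view shows the plate at (215–360, 208–313), the reader at about (312,220), the steel column leftmost at about (245,270), and carton and marker at the left and right. So the push goes to cradle +y, through the middle catch. Next I'll enlarge the view to measure.

Run:
```python
from h import *
c=load('top0'); im=c['color'][200:320,205:370,::-1]
cv2.imwrite('pics/crop1.png',cv2.resize(im,None,fx=4.8,fy=4.8,interpolation=cv2.INTER_CUBIC))
# plate corners via dark mask
g=c['color'].max(2); m=(g<60).astype(np.uint8); m[:195]=0;m[325:]=0;m[:,:205]=0;m[:,370:]=0
m=cv2.morphologyEx(m,cv2.MORPH_CLOSE,np.ones((35,35)))
k=max(cv2.findContours(m,0,2)[0],key=cv2.contourArea)
r=cv2.minAreaRect(k);print(r)
for b in cv2.boxPoints(r): print(b,pt(c,*b,10))
```

```text
((286.5443115234375, 260.70733642578125), (143.43746948242188, 100.26619720458984), 2.556149959564209)
[212.66107 307.592  ] [348.  225.5  10. ]
[217.13281 207.42557] [603.5 225.8  10. ]
[360.42755 213.82266] [ 596.6 -145.6   10. ]
[355.9558 313.9891] [ 341.7 -135.9   10. ]
```

View pics/crop1.png

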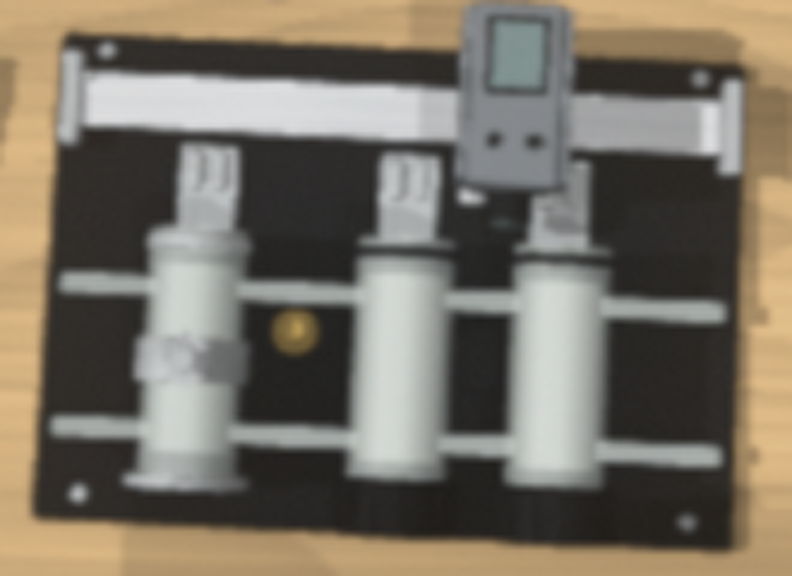

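The crop shows the steel column (flange at the bottom, collar and nipple at crop (185,358)) at left, with its catch block at about (209,190) and the middle block at (409,195). The end stops are at (71,97) and (731,127), and the reader top spans 457–575.

```bash
cat >> h.py <<'E'
def cp(c,u,v,z,s=4.8,x0=205,y0=200): return pt(c,x0+(u+.5)/s-.5,y0+(v+.5)/s-.5,z)
E
python3 - <<'E'
from h import *
c=load('top0')
L=cp(c,71,97,28);R=cp(c,731,127,28);print('stops',L,R)
# plate corners
P=[cp(c,*q,10) for q in((66,37),(746,68),(732,548),(35,516))];print('corners',P)
ey=(L-R)/np.linalg.norm(L-R); ex=np.array([ey[1],-ey[0],0]); O=(L+R)/2; O[2]=0
print('O',O,'yaw',np.degrees(np.arctan2(-ey[0],ey[1])),np.linalg.norm(L-R))
loc=lambda p:(round((p-O)@ex,1),round((p-O)@ey,1))
for n,u,v,z in [('blkS',209,190,18),('blkM',409,197,18),('blkR',562,205,18),('flangeS',197,235,45),('bodyS',193,420,60),('tubeS',195,300,60),('tubeM',402,310,60),('tubeR',557,320,60),('readTL',461,8,90),('readTR',572,12,90),('readBL',457,182,90),('readBR',568,190,90),('nip',185,352,112),('brass',295,332,28)]:
    p=cp(c,u,v,z);print(n,p,loc(p))
E
```

```text
stops [569.1 216.1  28. ] [ 562.4 -134.3   28. ]
corners [array([603.9, 222.6,  10. ]), array([ 596.7, -144.5,   10. ]), array([ 342.4, -138.8,   10. ]), array([349.1, 227.5,  10. ])]
O [565.75  40.9    0.  ] yaw -1.0954193749202052 350.46404951150123
blkS [522.5 141.8  18. ] (np.float64(-45.2), np.float64(100.1))
blkM [521.6  35.3  18. ] (np.float64(-44.0), np.float64(-6.4))
blkR [519.5 -46.1  18. ] (np.float64(-44.6), np.float64(-87.9))
flangeS [496.5 145.2  45. ] (np.float64(-71.2), np.float64(103.0))
bodyS [401.4 142.5  60. ] (np.float64(-166.3), np.float64(98.4))
tubeS [462.2 143.8  60. ] (np.float64(-105.5), np.float64(100.9))
tubeM [459.9  37.6  60. ] (np.float64(-105.8), np.float64(-5.3))
tubeR [456.9 -41.8  60. ] (np.float64(-107.2), np.float64(-84.8))
readTL [612.4  11.6  90. ] (np.float64(47.2), np.float64(-28.4))
readTR [611.9 -44.9  90. ] (np.float64(47.8), np.float64(-84.9))
readBL [523.6  11.7  90. ] (np.float64(-41.6), np.float64(-30.0))
readBR [521.  -44.3  90. ] (np.float64(-43.1), np.float64(-86.0))
nip [434.4 143.7 112. ] (np.float64(-133.3), np.float64(100.3))
brass [448.3  93.3  28. ] (np.float64(-118.4), np.float64(50.1))
```

```bash
cat >> h.py <<'E'
def to(T,yaw=-91.1):
    from scipy.spatial.transform import Rotation as Ro
    s=monitor.read_state(); M=Ro.from_euler('xyz',s['eef_rot']).as_matrix()
    d=M.T@(np.array(T)-s['eef_pos'])/10
    print('TCP',s['eef_pos'].round(1),'yaw',np.degrees(s['eef_rot']).round(2),'F',s['wrist_force'].round(2),'t',s['clock'],'gap',s['finger_gap'])
    print('dx dy dz cm',d.round(2),'spin',round(np.degrees(s['eef_rot'][2])-yaw,2))
E
python3 -c "
from h import *
to([558,-95,213])"
```

```text
TCP [ 122.  -536.1  213. ] yaw [-9.000e+01  6.000e-02 -7.718e+01] F [ 0.34 -0.17  0.32] t 0.1 gap 94.25424807138236
dx dy dz cm [-3.333e+01  3.000e-02  5.230e+01] spin 13.92
```

```bash
python3 -m jog '[{"grip":0,"dx":-8.3,"dy":0,"dz":13,"spin":4},{"grip":0,"dx":-16.6,"dy":0,"dz":26,"spin":8},{"grip":0,"dx":-25,"dy":0,"dz":39,"spin":12},{"grip":0,"dx":-33.3,"dy":0,"dz":52.3,"spin":13.9},{"grip":0,"dx":-33.3,"dy":0,"dz":52.3,"spin":13.9},{"grip":0,"dx":-33.3,"dy":0,"dz":52.3,"spin":13.9},{"grip":0,"dx":-33.3,"dy":0,"dz":52.3,"spin":13.9},{"grip":0,"dx":-33.3,"dy":0,"dz":52.3,"spin":13.9},{"grip":0,"dx":-33.3,"dy":0,"dz":52.3,"spin":13.9},{"grip":0,"dx":-33.3,"dy":0,"dz":52.3,"spin":13.9},{"grip":0,"dx":-33.3,"dy":0,"dz":52.3,"spin":13.9},{"grip":0,"dx":-33.3,"dy":0,"dz":52.3,"spin":13.9},{"grip":0,"dx":-33.3,"dy":0,"dz":52.3,"spin":13.9},{"grip":0,"dx":-33.3,"dy":0,"dz":52.3,"spin":13.9},{"grip":0,"dx":-33.3,"dy":0,"dz":52.3,"spin":13.9},{"grip":0,"dx":-33.3,"dy":0,"dz":52.3,"spin":13.9},{"grip":0,"dx":-33.3,"dy":0,"dz":52.3,"spin":13.9},{"grip":0,"dx":-33.3,"dy":0,"dz":52.3,"spin":13.9}]'
python3 - <<'E'
from h import *
to([558,-95,50])
c=snap('wrist','w1')
E
```

```text
clock: 2.35
eef_pos: [558.1, -95.5, 213.4]
eef_rot: [-1.571, 0.0, -1.59]
wrist_force: [0.2, -0.7, -0.2]
finger_gap: 0.4
TCP [558.1 -95.5 213.4] yaw [-90.     0.   -91.07] F [ 0.17 -0.73 -0.19] t 2.35 gap 0.442509439066868
dx dy dz cm [-5.000e-02  1.634e+01 -1.000e-02] spin 0.03
```

View pics/w1.png

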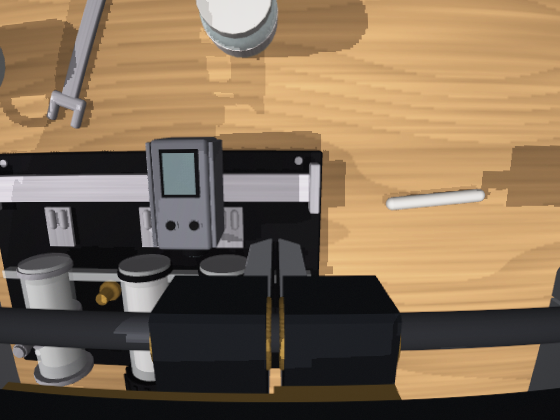

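The wrist view shows the closed fingers clear at the reader's -y side, the reader at (187,192), the steel column at far left, and its catch block at about (60,227). I'll cross-check positions, then lower.

```bash
python3 - <<'E'
from h import *
c=load('w1')
for n,u,v,z in [('blkS',60,227,18),('blkS14',60,227,14),('readTL',152,145,90),('readTR',216,145,90),('readBL',155,245,90),('readBR',215,245,90),('flangeS front top',46,262,81)]: print(n,pt(c,u,v,z))
E
python3 -m jog '[{"grip":0,"dx":0,"dy":4.5,"dz":0,"spin":0},{"grip":0,"dx":0,"dy":9,"dz":0,"spin":0},{"grip":0,"dx":0,"dy":13,"dz":0,"spin":0},{"grip":0,"dx":0,"dy":15.5,"dz":0,"spin":0},{"grip":0,"dx":0,"dy":16.3,"dz":0,"spin":0},{"grip":0,"dx":0,"dy":16.3,"dz":0,"spin":0},{"grip":0,"dx":-2,"dy":16.3,"dz":0,"spin":0},{"grip":0,"dx":-2.5,"dy":16.3,"dz":0,"spin":0},{"grip":0,"dx":-3,"dy":16.3,"dz":0,"spin":0},{"grip":0,"dx":-3,"dy":16.3,"dz":0,"spin":0},{"grip":0,"dx":-3,"dy":16.3,"dz":0,"spin":0}]'
```

```text
blkS [524.7 137.9  18. ]
blkS14 [523.6 140.5  14. ]
readTL [611.9   2.6  90. ]
readTR [610.5 -49.4  90. ]
readBL [527.3   7.9  90. ]
readBR [526.7 -44.   90. ]
flangeS front top [508.5 117.3  81. ]
clock: 3.78
eef_pos: [558.7, -65.7, 50.5]
eef_rot: [-1.571, -0.0, -1.59]
wrist_force: [-0.1, 0.3, 0.3]
finger_gap: 0.1
```

```bash
python3 -m jog '[{"grip":0,"dx":-0.4,"dy":0,"dz":0,"spin":0},{"grip":0,"dx":-0.8,"dy":0,"dz":0,"spin":0},{"grip":0,"dx":-1.2,"dy":0,"dz":0,"spin":0},{"grip":0,"dx":-1.6,"dy":0,"dz":0,"spin":0},{"grip":0,"dx":-2,"dy":0,"dz":0,"spin":0},{"grip":0,"dx":-2.4,"dy":0,"dz":0,"spin":0},{"grip":0,"dx":-2.8,"dy":0,"dz":0,"spin":0},{"grip":0,"dx":-3.2,"dy":0,"dz":0,"spin":0},{"grip":0,"dx":-3.6,"dy":0,"dz":0,"spin":0},{"grip":0,"dx":-4,"dy":0,"dz":0,"spin":0},{"grip":0,"dx":-4,"dy":0,"dz":0,"spin":0},{"grip":0,"dx":-4,"dy":0,"dz":0,"spin":0}]'
for i in 1 2 3 4 5 6 7; do python3 -m jog '[{"grip":0,"dx":-0.1,"dy":0,"dz":0,"spin":0},{"grip":0,"dx":-0.2,"dy":0,"dz":0,"spin":0},{"grip":0,"dx":-0.2,"dy":0,"dz":0,"spin":0}]' | egrep 'clock|pos|force'; done
python3 - <<'E'
from h import *
c=snap('top','t2')
im=c['color'][200:320,205:370,::-1]
cv2.imwrite('pics/crop2.png',cv2.resize(im,None,fx=4.8,fy=4.8,interpolation=cv2.INTER_CUBIC))
E
```

```text
clock: 5.28
eef_pos: [559.4, -25.5, 50.5]
eef_rot: [-1.571, 0.0, -1.59]
wrist_force: [0.4, 0.1, 0.1]
finger_gap: 0.6
clock: 5.65
eef_pos: [559.5, -23.5, 50.4]
wrist_force: [-0.0, -0.8, 0.7]
clock: 6.02
eef_pos: [559.5, -21.4, 50.5]
wrist_force: [0.4, 0.4, -1.0]
clock: 6.4
eef_pos: [559.5, -19.5, 50.4]
wrist_force: [-0.6, -0.7, -0.5]
clock: 6.78
eef_pos: [559.6, -18.2, 50.6]
wrist_force: [-0.2, -7.5, 1.2]
clock: 7.15
eef_pos: [559.6, -15.8, 50.5]
wrist_force: [-0.2, -2.4, 1.0]
clock: 7.52
eef_pos: [559.7, -13.3, 50.5]
wrist_force: [0.1, -1.6, 0.7]
clock: 7.9
eef_pos: [559.6, -11.2, 50.3]
wrist_force: [-0.4, 0.6, -0.1]
```

View pics/crop2.png

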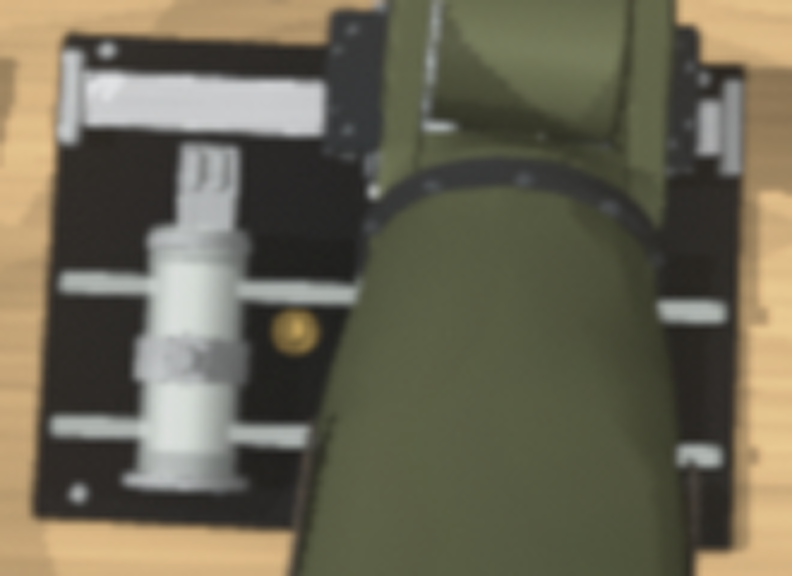

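The first catch's force peak came at TCP y of about -17.5, then the force dropped, so its middle is about -5.5 in TCP terms. The steel catch is 106.4 mm further: climb from about 87, over the ridge near 94.5, middle about 101. I'll push out of the middle catch and on to about 80.

```bash
python3 -m jog '[{"grip":0,"dx":-0.3,"dy":0,"dz":0,"spin":0},{"grip":0,"dx":-0.5,"dy":0,"dz":0,"spin":0},{"grip":0,"dx":-0.7,"dy":0,"dz":0,"spin":0},{"grip":0,"dx":-0.9,"dy":0,"dz":0,"spin":0},{"grip":0,"dx":-1.1,"dy":0,"dz":0,"spin":0},{"grip":0,"dx":-1.3,"dy":0,"dz":0,"spin":0},{"grip":0,"dx":-1.5,"dy":0,"dz":0,"spin":0},{"grip":0,"dx":-1.7,"dy":0,"dz":0,"spin":0},{"grip":0,"dx":-1.9,"dy":0,"dz":0,"spin":0},{"grip":0,"dx":-2.1,"dy":0,"dz":0,"spin":0},{"grip":0,"dx":-2.3,"dy":0,"dz":0,"spin":0}]'
python3 -m jog '[{"grip":0,"dx":-0.4,"dy":0,"dz":0,"spin":0},{"grip":0,"dx":-0.8,"dy":0,"dz":0,"spin":0},{"grip":0,"dx":-1.2,"dy":0,"dz":0,"spin":0},{"grip":0,"dx":-1.6,"dy":0,"dz":0,"spin":0},{"grip":0,"dx":-2,"dy":0,"dz":0,"spin":0},{"grip":0,"dx":-2.4,"dy":0,"dz":0,"spin":0},{"grip":0,"dx":-2.8,"dy":0,"dz":0,"spin":0},{"grip":0,"dx":-3.2,"dy":0,"dz":0,"spin":0},{"grip":0,"dx":-3.6,"dy":0,"dz":0,"spin":0},{"grip":0,"dx":-4,"dy":0,"dz":0,"spin":0},{"grip":0,"dx":-4.4,"dy":0,"dz":0,"spin":0},{"grip":0,"dx":-4.8,"dy":0,"dz":0,"spin":0},{"grip":0,"dx":-5.2,"dy":0,"dz":0,"spin":0},{"grip":0,"dx":-5.5,"dy":0,"dz":0,"spin":0},{"grip":0,"dx":-5.8,"dy":0,"dz":0,"spin":0},{"grip":0,"dx":-6,"dy":0,"dz":0,"spin":0},{"grip":0,"dx":-6.1,"dy":0,"dz":0,"spin":0},{"grip":0,"dx":-6.1,"dy":0,"dz":0,"spin":0},{"grip":0,"dx":-6.1,"dy":0,"dz":0,"spin":0}]'
python3 - <<'E'
from h import *
snap('wrist','w3')
E
```

```text
clock: 9.32
eef_pos: [560.2, 11.6, 50.5]
eef_rot: [-1.571, -0.0, -1.59]
wrist_force: [0.2, -1.6, 1.0]
finger_gap: 0.5
clock: 11.7
eef_pos: [561.2, 72.5, 50.4]
eef_rot: [-1.571, 0.0, -1.59]
wrist_force: [-0.4, 0.0, 0.6]
finger_gap: 0.4
```

View pics/w3.png

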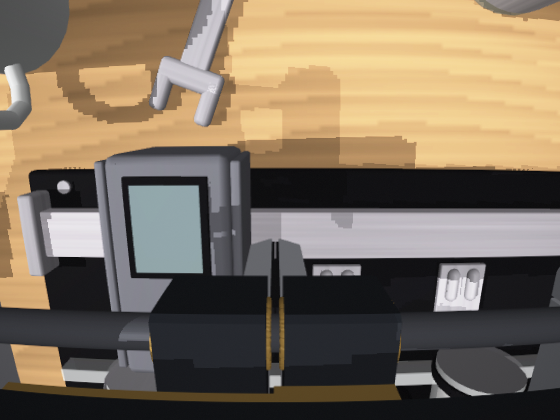

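The reader is beside the closed fingers at (170,220) and past the middle catch block at (337,272). Now I'll go in fine steps, watching the force.

```bash
python3 -m jog '[{"grip":0,"dx":-0.3,"dy":0,"dz":0,"spin":0},{"grip":0,"dx":-0.6,"dy":0,"dz":0,"spin":0},{"grip":0,"dx":-0.9,"dy":0,"dz":0,"spin":0},{"grip":0,"dx":-1.1,"dy":0,"dz":0,"spin":0},{"grip":0,"dx":-1.1,"dy":0,"dz":0,"spin":0}]' | egrep 'pos|force'
for i in 1 2 3 4 5 6 7; do python3 -m jog '[{"grip":0,"dx":-0.1,"dy":0,"dz":0,"spin":0},{"grip":0,"dx":-0.1,"dy":0,"dz":0,"spin":0}]' | egrep 'pos|force'; done
```

```text
eef_pos: [561.5, 83.7, 50.4]
wrist_force: [0.1, -0.5, -0.5]
eef_pos: [561.5, 84.5, 50.4]
wrist_force: [0.0, -1.0, 0.2]
eef_pos: [561.5, 85.5, 50.4]
wrist_force: [0.2, -0.2, 0.3]
eef_pos: [561.6, 86.5, 50.5]
wrist_force: [-0.2, -1.1, 0.7]
eef_pos: [561.6, 87.5, 50.4]
wrist_force: [0.4, 0.4, 0.3]
eef_pos: [561.6, 88.2, 50.5]
wrist_force: [-0.5, -4.1, 0.8]
eef_pos: [561.7, 88.9, 50.6]
wrist_force: [-0.8, -8.3, 2.5]
eef_pos: [561.7, 89.3, 50.6]
wrist_force: [-0.7, -11.5, 4.5]
```

```bash
python3 -m jog '[{"grip":0,"dx":-0.1,"dy":0,"dz":0,"spin":0},{"grip":0,"dx":-0.1,"dy":0,"dz":0,"spin":0}]' | egrep 'pos|force'
python3 - <<'E'
from h import *
c=snap('scene','s3'); im=c['color'][140:280,220:410,::-1]
cv2.imwrite('pics/crop3.png',cv2.resize(im,None,fx=4.2,fy=4.2,interpolation=cv2.INTER_CUBIC))
E
```

```text
eef_pos: [561.7, 91.0, 50.5]
wrist_force: [0.8, -4.9, 1.4]
```

View pics/crop3.png

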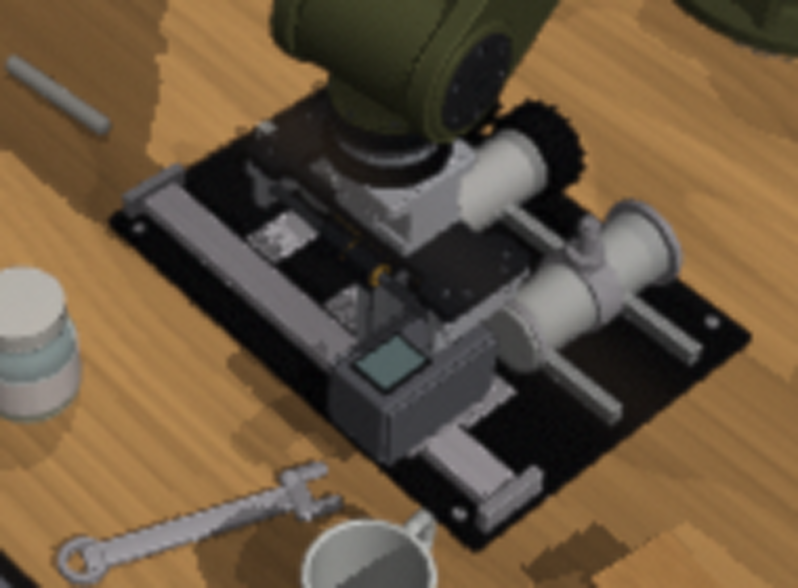

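The scene view shows the reader in front of the steel column, seated flat, with the fingers behind it; the force is past its peak. Next come millimetre steps until it drops away.

```bash
for i in 1 2 3; do python3 -m jog '[{"grip":0,"dx":-0.1,"dy":0,"dz":0,"spin":0},{"grip":0,"dx":-0.1,"dy":0,"dz":0,"spin":0},{"grip":0,"dx":-0.1,"dy":0,"dz":0,"spin":0}]' | egrep 'pos|force'; done
```

```text
eef_pos: [561.7, 92.6, 50.5]
wrist_force: [0.2, -1.9, 1.3]
eef_pos: [561.7, 93.6, 50.5]
wrist_force: [0.7, -1.9, 0.7]
eef_pos: [561.6, 94.7, 50.3]
wrist_force: [-0.4, 0.2, 0.4]
```

The force fell to zero at 94.7, as expected for the snap. I'll back off, raise, and move aside to verify.

```bash
python3 -m jog '[{"grip":0,"dx":1,"dy":0,"dz":0,"spin":0},{"grip":0,"dx":3,"dy":0,"dz":0,"spin":0},{"grip":0,"dx":4,"dy":0,"dz":0,"spin":0},{"grip":0,"dx":4,"dy":-4,"dz":0,"spin":0},{"grip":0,"dx":4,"dy":-9,"dz":0,"spin":0},{"grip":0,"dx":4,"dy":-14,"dz":0,"spin":0},{"grip":0,"dx":8,"dy":-16,"dz":0,"spin":0},{"grip":0,"dx":14,"dy":-16,"dz":0,"spin":0},{"grip":0,"dx":20,"dy":-16,"dz":0,"spin":0},{"grip":0,"dx":26,"dy":-16,"dz":0,"spin":0},{"grip":0,"dx":30,"dy":-16,"dz":0,"spin":0},{"grip":0,"dx":30,"dy":-16,"dz":0,"spin":0},{"grip":0,"dx":30,"dy":-16,"dz":0,"spin":0},{"grip":0,"dx":30,"dy":-16,"dz":0,"spin":0}]'
python3 - <<'E'
from h import *
c=snap('top','t4'); im=c['color'][200:320,205:370,::-1]
cv2.imwrite('pics/crop4.png',cv2.resize(im,None,fx=4.8,fy=4.8,interpolation=cv2.INTER_CUBIC))
E
```

```text
clock: 17.3
eef_pos: [556.2, -204.5, 210.6]
eef_rot: [-1.571, 0.0, -1.588]
wrist_force: [-1.1, 0.4, -0.9]
finger_gap: 0.5
```

View pics/crop4.png

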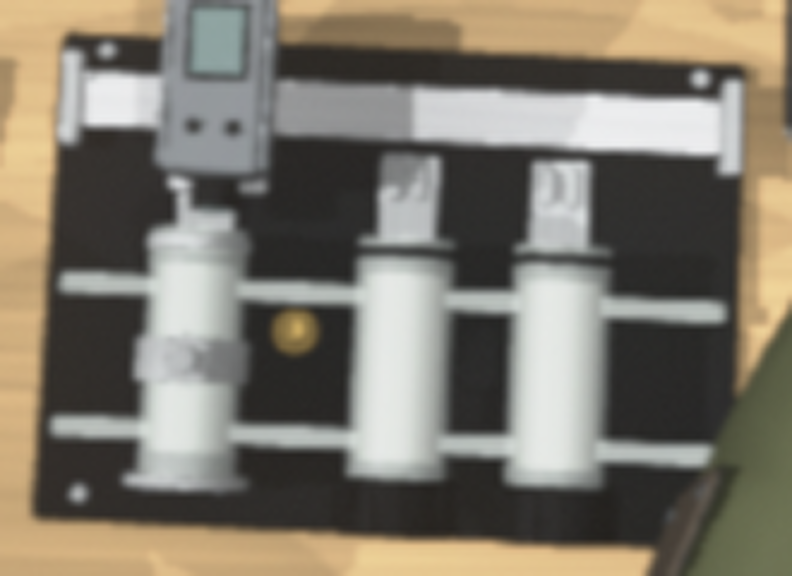

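Run:
```python
from h import *
for f,a in(('top0',(494,138,535,142)),('t4',(193,126,233,129))):
    c=load(f); im=c['color'].astype(float); g=cv2.cvtColor(c['color'],cv2.COLOR_RGB2HSV)
    # screen blob: teal
    m=((g[...,0]>80)&(g[...,0]<110)&(g[...,1]>35)&(g[...,2]>90)).astype(np.uint8); m[:195]=0;m[225:]=0;m[:,:225]*=(1 if f=='t4' else 0);m[:,360:]=0
    n,l,s,ce=cv2.connectedComponentsWithStats(m); i=1+s[1:,4].argmax(); print(f,'screen',s[i],pt(c,*ce[i],90))
    p=(cp(c,a[0],a[1],90)+cp(c,a[2],a[3],90))/2; print('buttons',p)
    O=np.array([565.75,40.9,0]);ey=np.array([.0191,.9998,0])
    print('cradle y: screen',(pt(c,*ce[i],90)-O)@ey,'buttons',(p-O)@ey)
c=load('t4')
for n,u,z in(('L',157,90),('R',270,90)): 
    q=cp(c,u,165,z);print(n,q,(q-O)@ey)
```

```text
Traceback (most recent call last):
ValueError: attempt to get argmax of an empty sequence
```

Run:
```python
from h import *
O=np.array([565.75,40.9,0]);ey=np.array([.0191,.9998,0])
for f,a,u0 in(('top0',(494,138,535,142),313),('t4',(193,126,233,129),250)):
    c=load(f); im=c['color'].astype(int)
    m=((im[...,1]-im[...,0]>12)&(im[...,1]>90)).astype(np.uint8); w=np.zeros_like(m); w[196:225,u0-13:u0+14]=1; m*=w
    n,l,s,ce=cv2.connectedComponentsWithStats(m)
    p=(cp(c,a[0],a[1],90)+cp(c,a[2],a[3],90))/2; print(f,'buttons',p,(p-O)@ey)
    if n>1:
        i=1+s[1:,4].argmax(); q=pt(c,*ce[i],90); print('screen',s[i],q,(q-O)@ey)
for n,u in(('L',157),('R',270)): 
    q=cp(c,u,165,90);print(n,q,(q-O)@ey)
```

```text
top0 buttons [545.65 -16.9   90.  ] -58.17235
screen [307 205  11  13 130] [589.2 -17.6  90. ] -58.040405
t4 buttons [547.9  135.65  90.  ] 94.39011500000001
screen [245 202  11  13 137] [592.9 135.3  90. ] 94.899685
L [528.2 163.2  90. ] 121.55833499999999
R [529.7 106.2  90. ] 64.59838500000001
```

The reader measures cradle y of about 94.6 and the catch about 100.5. The contact geometry agrees: 94.7 + 40.5 = 135.2, with the catch at about 141. So it is standing on top of the first ridge and has not snapped in. I'll go back and push a few mm more.

```bash
python3 -m jog '[{"grip":0,"dx":-6,"dy":0,"dz":0,"spin":0},{"grip":0,"dx":-12,"dy":0,"dz":0,"spin":0},{"grip":0,"dx":-18,"dy":0,"dz":0,"spin":0},{"grip":0,"dx":-23,"dy":0,"dz":0,"spin":0},{"grip":0,"dx":-26,"dy":0,"dz":0,"spin":0},{"grip":0,"dx":-26,"dy":0,"dz":0.1,"spin":0},{"grip":0,"dx":-26,"dy":5,"dz":0,"spin":0},{"grip":0,"dx":-26,"dy":10,"dz":0,"spin":0},{"grip":0,"dx":-26,"dy":14,"dz":0,"spin":0},{"grip":0,"dx":-26,"dy":16,"dz":0,"spin":0},{"grip":0,"dx":-26,"dy":16,"dz":0,"spin":0},{"grip":0,"dx":-27,"dy":16,"dz":0,"spin":0},{"grip":0,"dx":-28,"dy":16,"dz":0,"spin":0},{"grip":0,"dx":-29,"dy":16,"dz":0,"spin":0},{"grip":0,"dx":-29.3,"dy":16,"dz":0,"spin":0},{"grip":0,"dx":-29.5,"dy":16,"dz":0,"spin":0},{"grip":0,"dx":-29.5,"dy":16,"dz":0,"spin":0}]'
for i in 1 2 3 4 5; do python3 -m jog '[{"grip":0,"dx":-0.1,"dy":0,"dz":0,"spin":0},{"grip":0,"dx":-0.1,"dy":0,"dz":0,"spin":0},{"grip":0,"dx":-0.1,"dy":0,"dz":0,"spin":0}]' | egrep 'pos|force'; done
```

```text
clock: 19.48
eef_pos: [561.6, 89.4, 50.4]
eef_rot: [-1.571, -0.0, -1.59]
wrist_force: [-0.0, -0.0, 0.2]
finger_gap: 0.6
eef_pos: [561.6, 90.4, 50.4]
wrist_force: [0.5, 0.2, -0.5]
eef_pos: [561.6, 91.5, 50.4]
wrist_force: [-0.2, -0.2, 0.6]
eef_pos: [561.6, 92.5, 50.4]
wrist_force: [0.1, -0.2, 0.5]
eef_pos: [561.7, 93.5, 50.4]
wrist_force: [-0.3, -0.3, 0.7]
eef_pos: [561.7, 94.4, 50.5]
wrist_force: [0.2, -0.0, -0.3]
```

```bash
for i in 1 2 3; do python3 -m jog '[{"grip":0,"dx":-0.1,"dy":0,"dz":0,"spin":0},{"grip":0,"dx":-0.1,"dy":0,"dz":0,"spin":0},{"grip":0,"dx":-0.1,"dy":0,"dz":0,"spin":0}]' | egrep 'pos|force'; done
python3 - <<'E'
from h import *
snap('wrist','w5');c=snap('scene','s5')
a=load('s3')['color'][140:280,220:410,::-1]; b=c['color'][140:280,220:410,::-1]
d=np.hstack([a[60:120,60:130],b[60:120,60:130]]); cv2.imwrite('pics/cmp5.png',cv2.resize(d,None,fx=5.6,fy=5.6,interpolation=cv2.INTER_CUBIC))
E
```

```text
eef_pos: [561.7, 95.5, 50.5]
wrist_force: [-0.1, 0.3, 0.5]
eef_pos: [561.7, 96.6, 50.4]
wrist_force: [0.2, -0.3, 0.7]
eef_pos: [561.7, 97.5, 50.4]
wrist_force: [0.4, 1.0, -0.0]
```

View pics/cmp5.png

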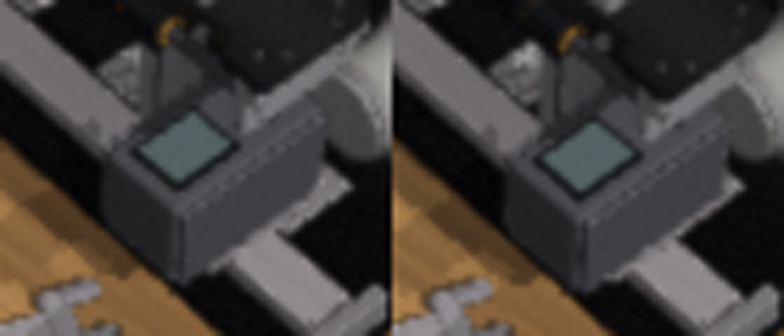

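The left half is at TCP y 91.0 and the right at 97.5, and the reader has moved on a few mm. I'll measure it numerically from the scene view, including the start picture.

Run:
```python
from h import *
O=np.array([565.75,40.9,0]);ey=np.array([.0191,.9998,0])
for f,w in(('scene0',(262,305,180,212)),('s3',(295,330,210,240)),('s5',(295,330,210,240))):
    c=load(f); im=c['color'].astype(int); 
    m=((im[...,1]-im[...,0]>14)&(im[...,1]>60)).astype(np.uint8); z=np.zeros_like(m); z[w[2]:w[3],w[0]:w[1]]=1; m*=z
    n,l,s,ce=cv2.connectedComponentsWithStats(m)
    i=1+s[1:,4].argmax(); q=pt(c,*ce[i],90); print(f,s[i],ce[i].round(1),q,(q-O)@ey)
# catch blocks in the scene start view: print where they and stops project
c=load('scene0'); print(proj(c,[523,142,18]),proj(c,[569.1,216.1,28]),proj(c,[562.4,-134.3,28]))
```

```text
scene0 [271 193   5   6  12] [273.2 194.9] [594.8 -18.1  90. ] -58.433345
s3 [306 221  13  10  76] [312.4 225.8] [591.5 130.3  90. ] 89.873945
s5 [308 222  14  11  74] [314.5 227.3] [591.  137.3  90. ] 96.86299500000001
[332.7 231.8] [341.1 255.5] [256.2 182.4]
```

```bash
for i in 1 2; do python3 -m jog '[{"grip":0,"dx":-0.1,"dy":0,"dz":0,"spin":0},{"grip":0,"dx":-0.1,"dy":0,"dz":0,"spin":0},{"grip":0,"dx":-0.1,"dy":0,"dz":0,"spin":0}]' | egrep 'pos|force'; done
python3 - <<'E'
from h import *
O=np.array([565.75,40.9,0]);ey=np.array([.0191,.9998,0])
for k in range(4):
    c=snap('scene','s6%d'%k); im=c['color'].astype(int); w=(295,330,210,240)
    for th in (8,14):
        m=((im[...,1]-im[...,0]>th)&(im[...,1]>60)).astype(np.uint8); z=np.zeros_like(m); z[w[2]:w[3],w[0]:w[1]]=1; m*=z
        n,l,s,ce=cv2.connectedComponentsWithStats(m); i=1+s[1:,4].argmax(); q=pt(c,*ce[i],90); print(s[i],q,(q-O)@ey)
print(monitor.read_state()['wrist_force'])
E
```

```text
eef_pos: [561.7, 98.5, 50.4]
wrist_force: [0.6, -0.2, 0.2]
eef_pos: [561.8, 99.5, 50.4]
wrist_force: [0.9, 0.3, 0.4]
[308 223  15  12 105] [591.6 139.5  90. ] 99.074015
[308 224  14   9  76] [592.1 139.3  90. ] 98.883605
[308 223  15  11 105] [591.5 139.4  90. ] 98.972125
[309 224  14   9  74] [591.3 139.7  90. ] 99.26824499999998
[308 223  15  11 103] [591.5 139.5  90. ] 99.072105
[309 223  13  10  75] [591.4 138.9  90. ] 98.470315
[308 223  15  11 103] [591.4 139.5  90. ] 99.070195
[309 223  14  10  74] [591. 140.  90.] 99.562455
[ 0.32023034  0.09391127 -1.02786897]
```

The reader is now at cradle y of about 99 with no force. I'll probe gently until the exit slope resists (limit about 3 N, well inside the 10 mm margin), which would confirm it is in the catch.

```bash
for i in 1 2; do python3 -m jog '[{"grip":0,"dx":-0.1,"dy":0,"dz":0,"spin":0},{"grip":0,"dx":-0.1,"dy":0,"dz":0,"spin":0},{"grip":0,"dx":-0.1,"dy":0,"dz":0,"spin":0}]' | egrep 'pos|force'; done
python3 - <<'E'
from h import *
for k in range(4): monitor.read_state(); c=viewer.camera('scene'); print(monitor.read_state()['wrist_force'].round(1))
E
```

```text
eef_pos: [561.8, 100.5, 50.5]
wrist_force: [0.5, -0.3, -0.3]
eef_pos: [561.8, 101.4, 50.5]
wrist_force: [-0.7, -0.7, 0.0]
[ 0.2 -0.9  1. ]
[-0.2 -1.6 -0.3]
[ 0.4 -0.6  1.1]
[-0.6 -1.7  0.4]
```

A light, steady contact (about 1.2 N) appears at 101.4, where the middle was predicted at about 101. I'll retreat and check from the top.

```bash
python3 -m jog '[{"grip":0,"dx":1,"dy":0,"dz":0,"spin":0},{"grip":0,"dx":3,"dy":0,"dz":0,"spin":0},{"grip":0,"dx":4,"dy":0,"dz":0,"spin":0},{"grip":0,"dx":4,"dy":-4,"dz":0,"spin":0},{"grip":0,"dx":4,"dy":-9,"dz":0,"spin":0},{"grip":0,"dx":4,"dy":-14,"dz":0,"spin":0},{"grip":0,"dx":8,"dy":-16,"dz":0,"spin":0},{"grip":0,"dx":14,"dy":-16,"dz":0,"spin":0},{"grip":0,"dx":20,"dy":-16,"dz":0,"spin":0},{"grip":0,"dx":26,"dy":-16,"dz":0,"spin":0},{"grip":0,"dx":30,"dy":-16,"dz":0,"spin":0},{"grip":0,"dx":30,"dy":-16,"dz":0,"spin":0},{"grip":0,"dx":30,"dy":-16,"dz":0,"spin":0},{"grip":0,"dx":30,"dy":-16,"dz":0,"spin":0}]'
python3 - <<'E'
from h import *
O=np.array([565.75,40.9,0]);ey=np.array([.0191,.9998,0])
snap('top','t7'); snap('scene','s7'); snap('scene','s8')
for f,w in(('top0',(300,327,196,225)),('t4',(237,264,196,225)),('t7',(237,264,196,225)),('s60',(295,330,210,240)),('s7',(295,330,210,240)),('s8',(295,330,210,240))):
    c=load(f); im=c['color'].astype(int)
    m=((im[...,1]-im[...,0]>10)&(im[...,1]>60)).astype(np.uint8); z=np.zeros_like(m); z[w[2]:w[3],w[0]:w[1]]=1; m*=z
    n,l,s,ce=cv2.connectedComponentsWithStats(m); i=1+s[1:,4].argmax(); q=pt(c,*ce[i],90); print(f,s[i],q,(q-O)@ey)
im=load('t7')['color'][200:320,205:370,::-1]
cv2.imwrite('pics/crop7.png',cv2.resize(im,None,fx=4.8,fy=4.8,interpolation=cv2.INTER_CUBIC))
E
```

```text
clock: 26.22
eef_pos: [556.3, -197.5, 210.6]
eef_rot: [-1.571, 0.0, -1.588]
wrist_force: [0.4, -0.4, 0.0]
finger_gap: 0.6
top0 [307 204  11  14 134] [589.  -17.4  90. ] -57.844265
t4 [245 201  11  15 147] [592.8 134.8  90. ] 94.39787500000001
t7 [242 201  12  14 148] [593.1 141.9  90. ] 101.502185
s60 [308 223  15  11  96] [591.6 139.8  90. ] 99.37395500000001
s7 [309 223  15  12  95] [591.3 141.5  90. ] 101.06788499999999
s8 [308 223  15  12  95] [591.7 141.2  90. ] 100.77558499999999
```

View pics/crop7.png

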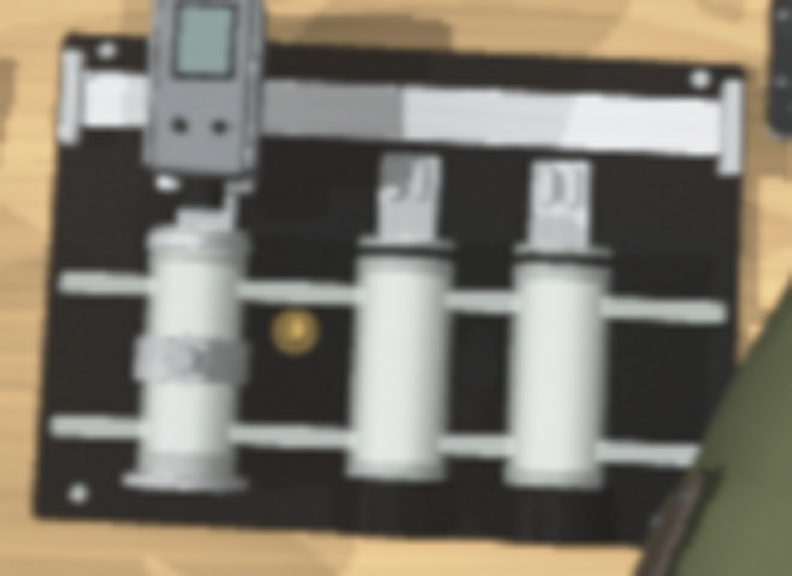

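From the top, the reader is at 101.5 and the catch at about 100.5. The force onset (climb start at 87.7, plus 14) also gives the middle at TCP about 101.5. But the reader seemed to follow the finger instead of visibly snapping, so I'll probe once more for the exit resistance, going at most 3 mm further.

```bash
python3 -m jog '[{"grip":0,"dx":-6,"dy":0,"dz":0,"spin":0},{"grip":0,"dx":-12,"dy":0,"dz":0,"spin":0},{"grip":0,"dx":-18,"dy":0,"dz":0,"spin":0},{"grip":0,"dx":-23,"dy":0,"dz":0,"spin":0},{"grip":0,"dx":-26,"dy":0,"dz":0,"spin":0},{"grip":0,"dx":-26,"dy":0,"dz":0.1,"spin":0},{"grip":0,"dx":-26,"dy":5,"dz":0,"spin":0},{"grip":0,"dx":-26,"dy":10,"dz":0,"spin":0},{"grip":0,"dx":-26,"dy":14,"dz":0,"spin":0},{"grip":0,"dx":-26,"dy":16,"dz":0,"spin":0},{"grip":0,"dx":-26,"dy":16,"dz":0,"spin":0},{"grip":0,"dx":-27.5,"dy":16,"dz":0,"spin":0},{"grip":0,"dx":-29,"dy":16,"dz":0,"spin":0},{"grip":0,"dx":-29.5,"dy":16,"dz":0,"spin":0},{"grip":0,"dx":-29.7,"dy":16,"dz":0,"spin":0},{"grip":0,"dx":-29.7,"dy":16,"dz":0,"spin":0}]' | egrep 'clock|pos|force'
for i in 1 2 3; do python3 -m jog '[{"grip":0,"dx":-0.1,"dy":0,"dz":0,"spin":0},{"grip":0,"dx":-0.1,"dy":0,"dz":0,"spin":0}]' | egrep 'pos|force'; done
```

```text
clock: 28.38
eef_pos: [561.8, 98.5, 50.5]
wrist_force: [0.2, 0.5, -0.2]
eef_pos: [561.8, 99.3, 50.4]
wrist_force: [0.4, 1.1, 0.2]
eef_pos: [561.8, 100.5, 50.4]
wrist_force: [-0.4, 0.3, 0.2]
eef_pos: [561.8, 101.4, 50.4]
wrist_force: [0.3, -1.8, 0.4]
```

```bash
python3 -m jog '[{"grip":0,"dx":-0.1,"dy":0,"dz":0,"spin":0},{"grip":0,"dx":-0.1,"dy":0,"dz":0,"spin":0}]' | egrep 'clock|pos|force'
python3 -m jog '[{"grip":0,"dx":-0.1,"dy":0,"dz":0,"spin":0},{"grip":0,"dx":-0.1,"dy":0,"dz":0,"spin":0}]' | egrep 'pos|force'
python3 - <<'E'
from h import *
for k in range(3): c=viewer.camera('scene'); print(monitor.read_state()['wrist_force'].round(1))
E
```

```text
clock: 29.38
eef_pos: [561.9, 101.9, 50.5]
wrist_force: [-1.4, -5.8, 1.3]
eef_pos: [561.9, 102.2, 50.6]
wrist_force: [-0.6, -11.4, 3.3]
[ -0.8 -11.7   3.4]
[ -1.5 -11.7   3.2]
[ -0.6 -11.    2.3]
```

Firm resistance begins exactly at 101.4, 13.7 mm after the first climb began, as the ridge geometry predicts. So the reader is seated at the middle of the catch. I'm retreating for good.

```bash
python3 -m jog '[{"grip":0,"dx":0.3,"dy":0,"dz":0,"spin":0},{"grip":0,"dx":1,"dy":0,"dz":0,"spin":0},{"grip":0,"dx":3,"dy":0,"dz":0,"spin":0},{"grip":0,"dx":4,"dy":0,"dz":0,"spin":0},{"grip":0,"dx":4,"dy":-4,"dz":0,"spin":0},{"grip":0,"dx":4,"dy":-9,"dz":0,"spin":0},{"grip":0,"dx":4,"dy":-14,"dz":0,"spin":0},{"grip":0,"dx":8,"dy":-16,"dz":0,"spin":0},{"grip":0,"dx":14,"dy":-16,"dz":0,"spin":0},{"grip":0,"dx":20,"dy":-16,"dz":0,"spin":0},{"grip":0,"dx":26,"dy":-16,"dz":0,"spin":0},{"grip":0,"dx":30,"dy":-16,"dz":0,"spin":0},{"grip":0,"dx":30,"dy":-16,"dz":0,"spin":0},{"grip":0,"dx":30,"dy":-16,"dz":0,"spin":0},{"grip":0,"dx":30,"dy":-16,"dz":0,"spin":0}]' | egrep 'clock|pos|force'
python3 - <<'E'
from h import *
O=np.array([565.75,40.9,0]);ey=np.array([.0191,.9998,0])
snap('top','t9'); snap('scene','s9')
for f,w in(('t7',(237,264,196,225)),('t9',(237,264,196,225)),('s8',(295,330,210,240)),('s9',(295,330,210,240))):
    c=load(f); im=c['color'].astype(int)
    m=((im[...,1]-im[...,0]>10)&(im[...,1]>60)).astype(np.uint8); z=np.zeros_like(m); z[w[2]:w[3],w[0]:w[1]]=1; m*=z
    n,l,s,ce=cv2.connectedComponentsWithStats(m); i=1+s[1:,4].argmax(); q=pt(c,*ce[i],90); print(f,q,(q-O)@ey)
# bystanders: changed pixels between start and now, whole top view, coarse
d=np.abs(load('top0')['color'].astype(int)-load('t9')['color']).max(2)>45
for n,(a,b,e,g) in dict(mug=(195,235,145,195),wrench=(250,290,133,200),jar=(315,350,143,180),marker=(383,435,228,242),carton=(145,190,203,236),nipple=(255,277,260,280)).items(): print(n,d[e:g,a:b].mean().round(3))
E
```

```text
clock: 31.65
eef_pos: [556.3, -195.5, 210.6]
wrist_force: [-0.7, -0.5, 0.2]
t7 [593.1 141.9  90. ] 101.502185
t9 [593.1 141.9  90. ] 101.502185
s8 [591.7 141.2  90. ] 100.77558499999999
s9 [591.5 141.3  90. ] 100.871745
mug 0.0
wrench 0.007
jar 0.0
marker 0.802
carton 0.0
nipple 0.0
```

```bash
python3 -c "
from h import *
print(ticket.sign_off())"
```

```text
the job is handed in; nothing more can be done
None
```

I pushed the reader to +y with the closed fingers, through the middle column's catch and into the steel-flanged column's catch. I then lifted the hand clear and handed the job in at about 31.8 s.

**Position:** in my last pictures the reader is at y = 101.5 mm (top view) and 100.9 mm (scene view) in the cradle's frame. I measured the catch at about 100.5 mm.

**Catch:** resistance began again at TCP y 101.4, 13.7 mm after the climb began, as the ridge spacing predicts. After an 11 N probe against the far ridge the reader was back in the same place.

**Checks that disagreed or were incomplete:**
- After the first retreat the reader was still on the first ridge, 6 mm short, so I went back and pushed further.
- I never saw a clear snap. In the pictures the reader seemed to follow the finger to the middle.
- The peak push forces were about 11 N, higher than the stated 5 to 7 N.
- I did not measure lift directly; the reader only looked seated.
- The mug, wrench, jar, carton and brass nipple showed no change. The marker could not be checked because the raised hand was over it, 200 mm up. I did not check the spare cap.

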